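# Show the address stamp to the phone on a video call

### The job

For the video call, set the phone on the sloping deck of the laptop stand, in the middle of its width, lying flat screen up and lengthwise, camera end uphill and bottom end against the front lip, and let go of it. Then take the oblong rubber stamp out of the acrylic tray by its handle and show its rubber face to the phone's camera: centred over the lens, about 15 cm out from it, face parallel to the screen, the stamp's long sides running across the width of the phone. Do not drop either one or disturb the other desk things, and finish still holding the stamp steady there.

Things in the scene. Friction and masses are not known exactly. Their poses are not given: they have to be found in the camera images.
- phone: phone in a thick grey case, a slab 140 x 66 x 12 mm with a dark screen on top, about 190 g; it starts flat on the desk, screen up, between the stand and the tray, its camera end pointing away from the robot (within about 20 degrees). Origin at the centre of its underside; x along its length towards the camera end, y across its width, z out of the screen
- phone_lens (a point): the phone's front camera lens, a small round dot in the screen side, 58 mm from the phone's centre towards the camera end, on its middle line, level with the screen (12 mm above the underside); same axes as the phone: it looks along +z
- stand: fixed aluminium laptop stand, base 220 x 220 mm, its low front edge with the lip facing the robot (within about 9 degrees), on the left or the right half of the desk, held up at the back by a folding prop lever; origin on the desk under its centre, z up. Nothing on it needs to be adjusted
- deck: the stand's rigid deck, a slotted plate 225 mm long, 240 wide, 5 thick, sloping at 18 degrees. Origin at the centre of its upper face, 69 mm above the desk; x up the slope, y across, z out of the face. The front lip runs along the whole low edge, inner face at x = -112.5 mm, rising 14 mm above the deck: a phone against it has its centre at x = -42.5 mm
- tray: fixed clear acrylic two-tier stacking tray, 180 mm deep (x), 260 wide (y), on the other half of the desk than the stand. Three stamps stand in a row (about 80 mm apart along y, in any order) on the upper floor, 66 mm above the desk; side and back walls rise to 92 mm above the desk, the front lip to 76 mm. Origin on the desk under its centre, z up
- stamp_oblong: the oblong rubber stamp to show, about 70 g: brown wood mount 62 x 26 mm, 21 tall, black rubber face 60 x 24 underneath; along it a bar handle: neck 12 mm thick, then a flat-sided grip 48 long, 20 thick, 41 to 71 mm above the face. It starts standing on its face, length within 35 degrees of straight ahead. Origin: centre of the face; x along its length, y across, z up the handle
- stamp_face (a point): centre of the oblong stamp's rubber face (its underside), same axes as the stamp
- stamp_handle (a point): middle of the flat-sided grip of the oblong stamp, 56 mm above its rubber face on its middle line; pinch it across y (20 mm)
- stamp_round: a loose hand stamp of the same brown wood and black rubber, standing on its rubber face in the same tray, with a round mount 42 mm across, with a turned knob handle (27 mm across, 70 mm tall overall); origin at the centre of its underside; leave it where it is
- stamp_square: a loose hand stamp of the same brown wood and black rubber, standing on its rubber face in the same tray, with a square mount of 37 mm, with a turned knob handle (27 mm across, 70 mm tall overall); origin at the centre of its underside; leave it where it is
- ink_pad: loose stamp-pad tin, black with a steel lid, 72 x 112 x 19 mm, beyond the phone; origin at the centre of its underside; leave it
- punch: loose red two-hole punch, 105 x 115 mm, 70 mm tall, at the back of the desk; origin at the centre of its underside; leave it
- cup: loose white ceramic mug, 82 mm across, 95 mm tall, at the back; origin at the centre of its underside; leave it
Not all that is in view belongs to the job. What is shaped like the stamp_oblong but white is not meant. Of the things like the phone, leave any that is yellow; of the rest the smaller one is meant.

How it is judged:
By the outcome, as a careful person would: the job done as asked, in the order asked, and still so for the second after the job is handed in, while the arm keeps its last pose, push and grip.
It also fails if it takes over 64 s, if anything falls off the work surface, if the arm or the gripper's body presses on something with over 40 N, if the wrist force passes 120 N, or if a joint passes its speed limit or range.

### The arm

A 7-joint arm with a two-finger parallel gripper is mounted at the origin on the work surface. World frame = base frame: x ahead of the robot, y to its left, z up, the work surface at z = 0. Lengths are in mm, angles in rad, forces in N, time in s.
With the tool pointing down it reaches from about 425 to 875 mm from the base axis. Payload 9.9 kg.
Tool frame: the origin (TCP) lies between the finger pads; the fingertips stand manip.tip_reach ahead of it and the grasp point (between the pads) lies 5 mm behind it (manip.tip_reach is the distance from the TCP to the fingertips, in mm); z points along the fingers, y is the direction in which the jaws open and shut (so a half turn about z gives the same grasp; the last joint's range is limited). The gripper opens to 85 mm and grips with 20 to 120 N. Pads are 22 mm wide; open, the fingers measure 114 mm over their backs; the gripper's body (76 mm by 85 mm) begins 54 mm behind the grasp point. The pads swing forward as they close: fully open they stand 13 mm farther back than shut.
Start: joints at [1.265, 0.576, 0.025, 1.437, -0.015, 1.129, -0.057], TCP at [148.495, -658.467, 245.289] pointing down, gripper open.
Joint ranges: [-2.76, 2.76], [-0.34, 2.15], [-1.52, 1.57], [0.19, 2.46], [-1.09, 4.23], [0.17, 1.99], [-2.82, 2.82]. Speed limits (rad/s): [2.22, 2.22, 3.01, 3.01, 3.14, 3.14, 3.14].

### API

Orientations are given as a rotation vector (axis times angle).
In Python, from rig import manip, optics gives the robot as it stands. The module is installed in compiled form; this text tells all that it offers.
- The arm moves only by the shell command python3 -m jog 'ROWS' [FORCE]. ROWS is JSON, a list of rows, each an object of numbers: "dx", "dy", "dz": the shift along the tool's x, y, z in mm; "ax", "ay", "az": the turn, a rotation vector about the tool's x, y, z in rad; "claw": the closure in counts, from 0 (fully open) to 255 (shut). A call has 1 to 10 rows; each row is the pose to reach, as a shift and turn from the pose commanded when the call began, along the tool's axes at that moment; what a row does not reach only later rows make up. A row lasts 1/12 s, in which the tool goes at most 41.7 mm and 7.16 degrees, less where a joint would pass 70% of its speed; a pose out of reach is approached as far as the arm can. A call with a gripper value outside its range is refused whole. The fingers move at their own pace and stop on an object; FORCE is the grip in N (left out, the last holds). Time passes only in rows, so rows that repeat a pose let the fingers close. It gives the time, the measured TCP pose, the force and the opening at its end, in the units of the state.
- manip.read_state(): the state, without advancing time (a new reading comes with each control period).
- optics.camera(name): name is "side" or "top" or "wrist"; returns the picture (480x640x3 uint8, red, green, blue); there is no depth.
- optics.get_calibration(name): a dict with "vfov" (degrees; the focal length in pixels is half the picture's height over the tangent of half this angle, whatever the lens; pixels are square), "cx", "cy" (the principal point, pixels), "eye" and "orientation" of the camera in the world. Camera axes: x right, y down, z forward; pixel columns grow to the right and rows downward; lengths in mm; the calibration is good to about 2 mm. The wrist camera is an equidistant fisheye: a pixel r from the principal point sees the ray r / f radians off the axis. A picture is of the moment at which its call begins: read the wrist's pose just before it. get_calibration takes no time and is no camera call; for the wrist camera it gives the pose at the moment of the call.
- manip.hand_in(): hands the job in, once; it reports no verdict.
The state is a dict: "time_s": time; "joint_positions": joint angles; "qd": joint speeds; "effort": joint torques, N m; "tcp_pos": TCP position; "tool_rot": TCP orientation; "wrist_force": force on the tool from outside, world axes, zero at the start; "moment": the same for the moment, N m; "grip_width": finger opening in mm.
Only numpy, scipy, OpenCV 4.12 (cv2) and the standard library are available. Lean on these libraries where they do the work, as an engineer would, in place of code of your own. Each camera call takes 0.05 s, during which the arm holds its last target. There are 200 camera calls.

## Working session

There is one attempt and no reset: what is moved stays moved. The work goes in short steps, Python scripts to look and compute and a shell command to move; the robot and the scene stay as the last step left them, time stands still between calls to the robot, and variables do not carry over. Pictures are saved under pics/ and viewed, about 8 in all and at most 12, crops included, and the job is handed in when it is done.

```bash
mkdir -p pics; python3 - <<'E'
from rig import manip, optics
import cv2
print(manip.read_state(), manip.tip_reach)
for n in ["side","top","wrist"]:
    print(n,optics.get_calibration(n))
for n in ["side","top"]:
    cv2.imwrite(f"pics/{n}0.png",optics.camera(n)[:,:,::-1])
E
```

```text
{'time_s': 0.0, 'joint_positions': array([ 1.26519557,  0.57652243,  0.02487271,  1.43798103, -0.01499698,
        1.12896894, -0.05651744]), 'qd': array([ 6.78090169e-05,  4.98801943e-04,  9.51499794e-04,  9.11364849e-04,
        1.12760123e-03,  1.05910527e-03, -9.72784054e-04]), 'effort': array([-3.44329073e-04, -7.65749502e+01,  2.25071669e+00, -2.85964268e+01,
        1.53658341e-02,  1.25456310e-02, -1.15237594e-05]), 'tcp_pos': array([ 148.37815033, -658.02188787,  244.42401322]), 'tool_rot': array([-3.12063574e+00, -3.47494351e-01,  4.61242779e-04]), 'wrist_force': array([0.6719045 , 0.86611736, 0.43788291]), 'moment': array([-0.00253142,  0.00878928,  0.00201574]), 'grip_width': 85.21250143916585} 14.0
side {'vfov': 48.516833540677936, 'cx': 324.7871901876812, 'cy': 241.4778692252393, 'eye': array([-25.3685142 , 528.43280088, 843.64358972]), 'orientation': array([-1.0855308 ,  2.39194108, -1.00938184])}
top {'vfov': 55.26850013418576, 'cx': 321.323380569562, 'cy': 236.37586393525172, 'eye': array([ 462.72274836,    7.0283146 , 1128.45290457]), 'orientation': array([-2.17049314,  2.18860751, -0.0473914 ])}
wrist {'vfov': 65.70646984690485, 'cx': 317.57390860655005, 'cy': 240.1931692093426, 'eye': array([ 215.47383448, -642.4252806 ,  373.82947519]), 'orientation': array([ 2.27719375, -1.82123268, -0.25392563])}
```

View pics/top0.png

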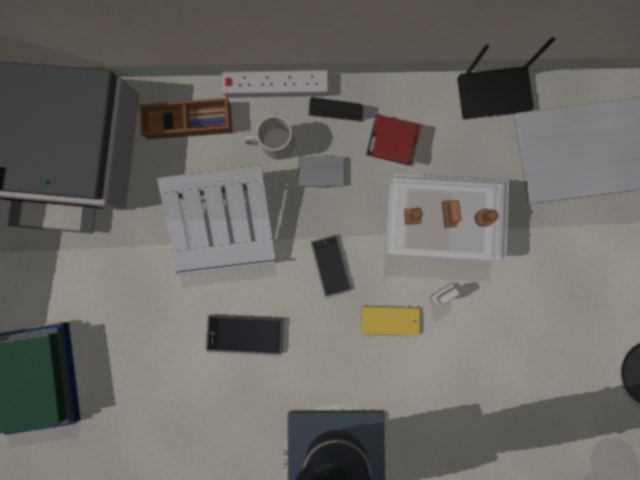

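View pics/side0.png

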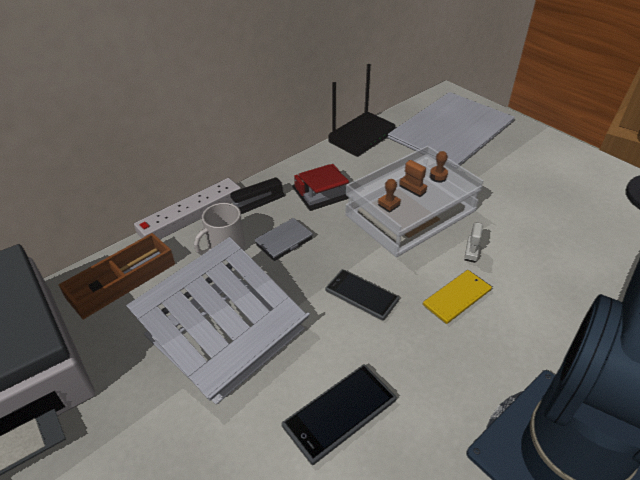

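Top view: dark phones at (331,265) (small) and (245,335) (large), and a yellow one at (391,320). The smaller dark one, at (331,265) between stand and tray, is meant. Oblong stamps: brown at (452,213) in the tray and white at (445,294) on the desk; the brown one is meant. The stand is on the left, around (217,220). I'll measure these and confirm in one crop.

```bash
cat > h.py <<'E'
import numpy as np, cv2
from rig import manip, optics
from scipy.spatial.transform import Rotation as R
def ray(cal,uv,fish=False):
    f=240/np.tan(np.radians(cal["vfov"]/2))
    d=(np.asarray(uv,float)-[cal["cx"],cal["cy"]])/f
    if fish:
        r=np.linalg.norm(d); d=np.r_[d/max(r,1e-9)*np.sin(r),np.cos(r)]
    else: d=np.r_[d,1]
    d=R.from_rotvec(cal["orientation"]).apply(d)
    return np.array(cal["eye"]),d/np.linalg.norm(d)
def onplane(cal,uv,p0,n,fish=False):
    e,d=ray(cal,uv,fish); n=np.asarray(n,float); return e+d*(np.dot(n,np.asarray(p0)-e)/np.dot(n,d))
def onz(cal,uv,z,fish=False): return onplane(cal,uv,[0,0,z],[0,0,1],fish)
def tri(c1,u1,c2,u2):
    a,d=ray(c1,u1);b,e=ray(c2,u2)
    s=np.linalg.lstsq(np.c_[d,-e],b-a,rcond=None)[0]
    p,q=a+s[0]*d,b+s[1]*e
    return (p+q)/2,np.linalg.norm(p-q)
def proj(cal,P,fish=False):
    f=240/np.tan(np.radians(cal["vfov"]/2))
    c=R.from_rotvec(cal["orientation"]).inv().apply(np.asarray(P,float)-cal["eye"])
    if fish:
        r=np.hypot(c[0],c[1]); t=np.arctan2(r,c[2]); return c[:2]/r*t*f+[cal["cx"],cal["cy"]]
    return c[:2]/c[2]*f+[cal["cx"],cal["cy"]]
E
python3 - <<'E'
from h import *
np.set_printoptions(precision=1,suppress=True)
im=cv2.imread("pics/top0.png"); c=optics.get_calibration("top")
g=im.max(2); m=((g<75)*255).astype(np.uint8)
m2=np.zeros_like(m); m2[225:305,300:362]=m[225:305,300:362]
m2=cv2.morphologyEx(m2,cv2.MORPH_OPEN,np.ones((3,3)))
cs=max(cv2.findContours(m2,0,1)[0],key=cv2.contourArea)
r=cv2.minAreaRect(cs); print("phone px",r)
b=cv2.boxPoints(r); w=np.array([onz(c,p,12) for p in b]); print(w, w.mean(0), [np.linalg.norm(w[i]-w[i-1]) for i in range(4)])
hsv=cv2.cvtColor(im,cv2.COLOR_BGR2HSV)
m=cv2.inRange(hsv,(3,90,40),(18,255,255)); m[:190]=0;m[240:]=0;m[:,:390]=0;m[:,510:]=0
for k in cv2.findContours(m,0,1)[0]:
    if cv2.contourArea(k)>30: print(cv2.minAreaRect(k),cv2.contourArea(k))
a=cv2.resize(im[155:305,150:365],None,fx=3.6,fy=3.6,interpolation=cv2.INTER_CUBIC)
d=cv2.resize(im[170:305,380:515],None,fx=3.6*150/135,fy=3.6*150/135,interpolation=cv2.INTER_CUBIC)
cv2.imwrite("pics/crop1.png",cv2.resize(np.hstack([a,d]),None,fx=.6,fy=.6,interpolation=cv2.INTER_AREA) if 0 else a)
cv2.imwrite("pics/crop2.png",d)
s=cv2.imread("pics/side0.png");
cv2.imwrite("pics/crop2.png",np.hstack([cv2.resize(im[165:310,380:515],(400,430),interpolation=cv2.INTER_CUBIC),cv2.resize(s[140:270,340:490],(400,430),interpolation=cv2.INTER_CUBIC)]))
E
```

```text
phone px ((330.9763488769531, 265.4126892089844), (55.5206184387207, 25.9605655670166), 74.84593200683594)
[[520.1  53.8  12. ]
 [536.1  -7.5  12. ]
 [405.8 -41.3  12. ]
 [389.9  19.5  12. ]] [463.    6.1  12. ] [np.float64(134.63447202886118), np.float64(63.339540588047896), np.float64(134.61252272488875), np.float64(62.834193347179045)]
((485.75006103515625, 216.2500457763672), (15.55634880065918, 19.091880798339844), 45.0) 225.0
((413.0, 216.0), (14.0, 16.0), 90.0) 186.0
((451.42315673828125, 213.09727478027344), (25.29612922668457, 15.539885520935059), 83.2901611328125) 334.0
```

View pics/crop1.png

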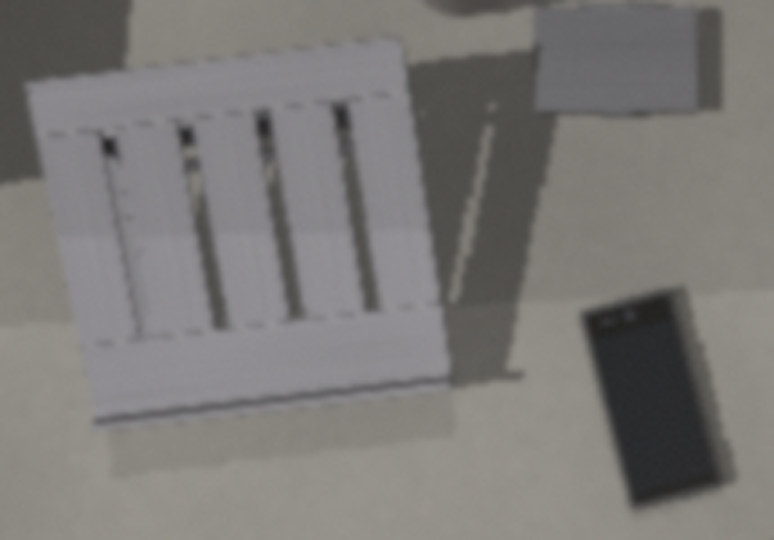

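View pics/crop2.png

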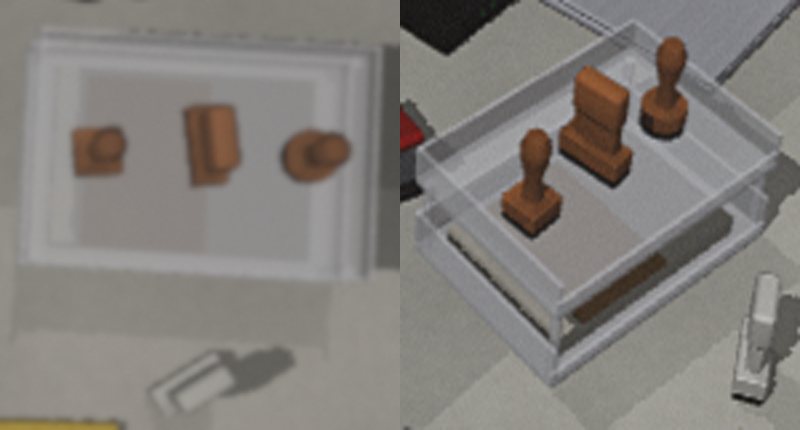

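The crops confirm the choice. The small dark phone has its lens at the top end (crop 631,316). The brown oblong stamp is in the middle of the tray, with its grip top at about full-pixel (455,211). Next I'll work out the deck frame and the move to above the phone.

```bash
cat >> h.py <<'E'
def delta(p,Rm,st=None):
    st=st or manip.read_state(); R0=R.from_rotvec(st["tool_rot"])
    d=R0.inv().apply(np.asarray(p)-st["tcp_pos"]); a=(R0.inv()*Rm).as_rotvec()
    return d.round(1),a.round(4),"rows>=",max(np.linalg.norm(d)/41.7,np.degrees(np.linalg.norm(a))/7.16).round(1)
def down(yaw,tilt=0): # tool x at yaw, tool z down, leaned fwd by tilt
    x=np.array([np.cos(tilt),0,np.sin(tilt)]); y=np.array([0,-1.,0]); z=np.cross(x,y)
    return R.from_euler("z",yaw)*R.from_matrix(np.c_[x,y,z])
def deckpose(x0,y0,psi): # returns origin, Rotation
    return np.array([x0,y0,69.]), R.from_euler("z",psi)*R.from_euler("y",-np.radians(18))
E
python3 - <<'E'
from h import *
np.set_printoptions(precision=1,suppress=True)
c=optics.get_calibration("top")
px=[(150+a/3.6-.4,155+b/3.6-.4) for a,b in [(28,84),(402,38),(447,383),(95,424)]]
x0,y0,psi=600,240,0
for i in range(8):
    o,Rd=deckpose(x0,y0,psi); n=Rd.apply([0,0,1])
    w=np.array([onplane(c,p,o,n) for p in px]); l=Rd.inv().apply(w-o)
    ty=l[1]-l[0]; psi+=np.arctan2(ty[0],-ty[1])
    s=Rd.apply([l[:2,0].mean()-112.5,l[:,1].mean(),0]); x0+=s[0]; y0+=s[1]
print(x0,y0,psi);print(l); print(w)
s=optics.get_calibration("side")
o,Rd=deckpose(x0,y0,psi)
for q in [(112.5,120,0),(112.5,-120,0),(-112.5,-120,0),(-112.5,120,0)]:
    P=o+Rd.apply(q); print(q,P,"top",proj(c,P),"side",proj(s,P))
print("phone",delta([463,6.1,160],down(.255)))
E
```

```text
571.116543021026 270.61775858227713 0.11154877125635457
[[ 112.5  117.4    0. ]
 [ 112.5 -121.1   -0. ]
 [-116.1 -116.3    0. ]
 [-115.2  120.     0. ]]
[[664.4 399.2 103.8]
 [690.9 162.2 103.8]
 [474.3 142.8  33.1]
 [448.9 377.7  33.4]]
(112.5, 120, 0) [664.1 401.8 103.8] top [156.2 178.1] side [125.8 304.5]
(112.5, -120, 0) [690.8 163.3 103.8] top [260.8 165.2] side [229.6 235.8]
(-112.5, -120, 0) [478.1 139.5  34.2] top [275.1 259.4] side [306.9 314. ]
(-112.5, 120, 0) [451.4 378.   34.2] top [175.8 271.3] side [207.6 397.9]
phone (array([ 453. , -578.6,   85.4]), array([-0.,  0., -0.]), 'rows>=', np.float64(17.7))
```

```bash
python3 -m jog '[{"dx":31,"dy":-25},{"dx":62,"dy":-50},{"dx":93,"dy":-75},{"dx":125,"dy":-100},{"dx":156,"dy":-125},{"dx":187,"dy":-150},{"dx":218,"dy":-175},{"dx":250,"dy":-200},{"dx":271,"dy":-236},{"dx":292,"dy":-272}]'
python3 - <<'E'
from h import *
s=manip.read_state(); print(s["time_s"],s["tcp_pos"],s["tool_rot"]); print(delta([463,6.1,130],down(.255)), manip.tip_reach)
E
```

```text
0.1 [ 148.40980491 -658.1007229   244.50759182] [-3.12080102e+00 -3.47559867e-01  3.46829147e-04]
(array([ 453. , -578.5,  115.4]), array([-0.0015,  0.    , -0.0332]), 'rows>=', np.float64(17.8)) 14.0schema error: expected keys dx, dy, dz, ax, ay, az, claw
```

```bash
python3 -m jog '[{"dx":31,"dy":-25,"dz":0,"ax":0,"ay":0,"az":0,"claw":0},{"dx":62,"dy":-50,"dz":0,"ax":0,"ay":0,"az":0,"claw":0},{"dx":93,"dy":-75,"dz":0,"ax":0,"ay":0,"az":0,"claw":0},{"dx":125,"dy":-100,"dz":0,"ax":0,"ay":0,"az":0,"claw":0},{"dx":156,"dy":-125,"dz":0,"ax":0,"ay":0,"az":0,"claw":0},{"dx":187,"dy":-150,"dz":0,"ax":0,"ay":0,"az":0,"claw":0},{"dx":218,"dy":-175,"dz":0,"ax":0,"ay":0,"az":0,"claw":0},{"dx":250,"dy":-200,"dz":0,"ax":0,"ay":0,"az":0,"claw":0},{"dx":271,"dy":-236,"dz":0,"ax":0,"ay":0,"az":0,"claw":0},{"dx":292,"dy":-272,"dz":0,"ax":0,"ay":0,"az":0,"claw":0}]'
python3 - <<'E'
from h import *
s=manip.read_state(); print(s["time_s"],s["tcp_pos"],s["tool_rot"]); print(delta([463,6.1,130],down(.255)), manip.tip_reach)
E
```

```text
time_s: 0.93
tcp_pos: [374.4, -327.0, 244.9]
tool_rot: [-3.122, -0.349, 0.0]
wrist_force: [0.6, 0.5, 0.2]
grip_width: 85.6
0.9333 [ 374.38098835 -326.99075326  244.94413069] [-3.12188911e+00 -3.48654135e-01  1.28021704e-04]
(array([ 159.9, -305.3,  115. ]), array([-0.0003,  0.    , -0.0326]), 'rows>=', np.float64(8.7)) 14.0
```

```bash
python3 -m jog '[{"dx":18,"dy":-34,"dz":10,"ax":0,"ay":0,"az":-0.004,"claw":0},{"dx":36,"dy":-68,"dz":20,"ax":0,"ay":0,"az":-0.008,"claw":0},{"dx":54,"dy":-102,"dz":34,"ax":0,"ay":0,"az":-0.012,"claw":0},{"dx":72,"dy":-136,"dz":48,"ax":0,"ay":0,"az":-0.016,"claw":0},{"dx":90,"dy":-170,"dz":62,"ax":0,"ay":0,"az":-0.02,"claw":0},{"dx":108,"dy":-204,"dz":76,"ax":0,"ay":0,"az":-0.024,"claw":0},{"dx":126,"dy":-240,"dz":90,"ax":0,"ay":0,"az":-0.028,"claw":0},{"dx":144,"dy":-275,"dz":102,"ax":0,"ay":0,"az":-0.033,"claw":0},{"dx":159,"dy":-304,"dz":115,"ax":0,"ay":0,"az":-0.033,"claw":0},{"dx":159,"dy":-304,"dz":115,"ax":0,"ay":0,"az":-0.033,"claw":0}]'
python3 - <<'E'
from h import *
c=optics.get_calibration("wrist"); s=manip.read_state(); im=optics.camera("wrist")
print(s["time_s"],s["tcp_pos"],s["tool_rot"],c); print(delta([463,6.1,30],down(.255)))
cv2.imwrite("pics/w1.png",im[:,:,::-1])
E
```

```text
time_s: 1.77
tcp_pos: [462.5, 10.0, 128.4]
tool_rot: [-3.111, -0.413, 0.001]
wrist_force: [0.2, -0.0, -0.1]
grip_width: 85.1
1.7667 [462.47007813  10.02184383 128.43098759] [-3.11088998e+00 -4.13126814e-01  1.07172445e-03] {'vfov': 65.70646984690485, 'cx': 317.57390860655005, 'cy': 240.1931692093426, 'eye': array([528.93764971,  28.25800708, 257.81796565]), 'orientation': array([ 2.31359672, -1.77110835, -0.24927563])}
(array([ 1.3,  0.9, 99.1]), array([-0.0017,  0.0015,  0.0067]), 'rows>=', np.float64(2.4))
```

View pics/w1.png

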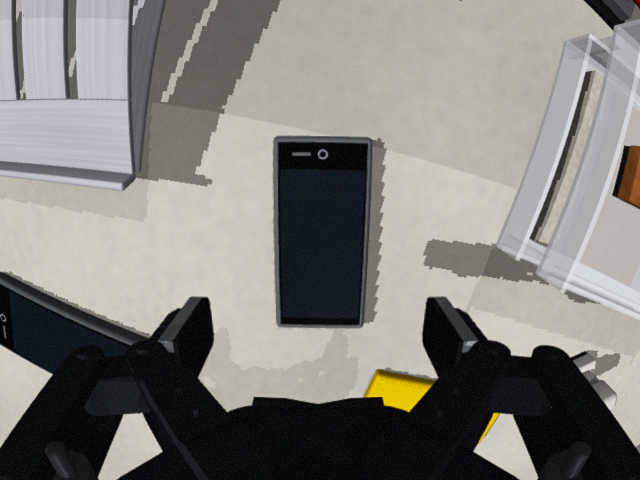

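The wrist view shows the phone with corners at about (274,138), (372,138), (362,327), (276,325) and the lens at (322,154). I'll measure it from there.

```bash
python3 - <<'E'
from h import *
np.set_printoptions(precision=2,suppress=True)
c={'vfov': 65.70646984690485, 'cx': 317.57390860655005, 'cy': 240.1931692093426, 'eye': [528.93764971,  28.25800708, 257.81796565], 'orientation': [ 2.31359672, -1.77110835, -0.24927563]}
w=np.array([onz(c,p,12,True)[:2] for p in [(274,138),(372,138),(362,327),(276,325)]]); print(w)
print([np.linalg.norm(w[i]-w[i-1]) for i in range(4)])
f,b=(w[0]+w[1])/2,(w[2]+w[3])/2; v=f-b; m=w.mean(0); yaw=np.arctan2(v[1],v[0]); print(m,yaw,onz(c,(322.5,154.5),12,True))
s=manip.read_state(); print(s["time_s"],s["tcp_pos"],delta([m[0],m[1],30],down(yaw)))
E
```

```text
[[521.34  56.52]
 [538.29  -5.58]
 [404.57 -39.34]
 [389.3   23.67]]
[np.float64(136.0699521763438), np.float64(64.37336376660966), np.float64(137.92034832320854), np.float64(64.83272968436054)]
[463.37   8.82] 0.2456127905885416 [518.8   22.87  12.  ]
1.8167 [461.71   6.49 129.11] (array([ 2.4, -1.6, 99.1]), array([-0.  ,  0.  ,  0.02]), 'rows>=', np.float64(2.4))
```

```bash
python3 -m jog '[{"dx":2,"dy":-1,"dz":30,"ax":0,"ay":0,"az":0.013,"claw":0},{"dx":2,"dy":-1,"dz":60,"ax":0,"ay":0,"az":0.013,"claw":0},{"dx":2,"dy":-1,"dz":90,"ax":0,"ay":0,"az":0.013,"claw":0},{"dx":2,"dy":-1,"dz":100,"ax":0,"ay":0,"az":0.013,"claw":0},{"dx":2,"dy":-1,"dz":104,"ax":0,"ay":0,"az":0.013,"claw":0},{"dx":2,"dy":-1,"dz":108,"ax":0,"ay":0,"az":0.013,"claw":0},{"dx":2,"dy":-1,"dz":110,"ax":0,"ay":0,"az":0.013,"claw":0},{"dx":2,"dy":-1,"dz":110,"ax":0,"ay":0,"az":0.013,"claw":0},{"dx":2,"dy":-1,"dz":110,"ax":0,"ay":0,"az":0.013,"claw":0}]'
python3 - <<'E'
from h import *
c=optics.get_calibration("wrist"); s=manip.read_state(); im=optics.camera("wrist")
print(s["time_s"],s["tcp_pos"],delta([463.4,8,30],down(.25)))
cv2.imwrite("pics/w2.png",im[:,:,::-1])
E
```

```text
time_s: 2.57
tcp_pos: [463.9, 3.8, 21.1]
tool_rot: [3.119, 0.378, 0.002]
wrist_force: [-0.8, 0.1, -0.4]
grip_width: 85.6
2.5667 [463.9216673    3.84522594  21.1044422 ] (array([ 0.5, -4.1, -8.9]), array([ 0.0003, -0.0015, -0.0085]), 'rows>=', np.float64(0.2))
```

View pics/w2.png

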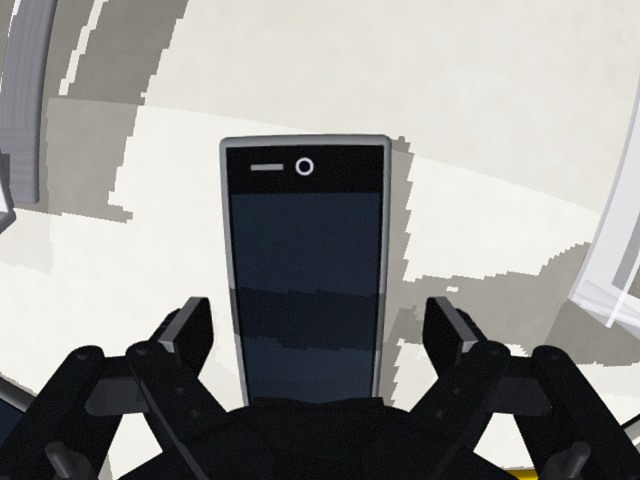

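The view shows the phone centred about 4 mm left of the jaw middle, with the jaws clear on both sides. I'll shift, half close and go lower.

```bash
python3 -m jog '[{"dx":0,"dy":-4,"dz":0,"ax":0,"ay":0,"az":-0.008,"claw":0},{"dx":0,"dy":-4,"dz":0,"ax":0,"ay":0,"az":-0.008,"claw":30},{"dx":0,"dy":-4,"dz":1,"ax":0,"ay":0,"az":-0.008,"claw":30},{"dx":0,"dy":-4,"dz":2,"ax":0,"ay":0,"az":-0.008,"claw":30},{"dx":0,"dy":-4,"dz":3,"ax":0,"ay":0,"az":-0.008,"claw":30},{"dx":0,"dy":-4,"dz":3,"ax":0,"ay":0,"az":-0.008,"claw":30}]' 20
python3 -m jog '[{"dx":0,"dy":0,"dz":1,"ax":0,"ay":0,"az":0,"claw":30},{"dx":0,"dy":0,"dz":2,"ax":0,"ay":0,"az":0,"claw":30},{"dx":0,"dy":0,"dz":2,"ax":0,"ay":0,"az":0,"claw":30}]'
```

```text
time_s: 3.12
tcp_pos: [462.4, 8.0, 17.1]
tool_rot: [-3.117, -0.391, 0.0]
wrist_force: [0.9, 0.4, -0.4]
grip_width: 75.5
time_s: 3.37
tcp_pos: [462.4, 7.9, 15.1]
tool_rot: [-3.117, -0.391, 0.001]
wrist_force: [-0.6, -0.1, -0.1]
grip_width: 75.6
```

```bash
python3 -m jog '[{"dx":0,"dy":0,"dz":1,"ax":0,"ay":0,"az":0,"claw":30},{"dx":0,"dy":0,"dz":2,"ax":0,"ay":0,"az":0,"claw":30},{"dx":0,"dy":0,"dz":2,"ax":0,"ay":0,"az":0,"claw":30}]'
python3 -m jog '[{"dx":0,"dy":0,"dz":1,"ax":0,"ay":0,"az":0,"claw":30},{"dx":0,"dy":0,"dz":1.5,"ax":0,"ay":0,"az":0,"claw":30},{"dx":0,"dy":0,"dz":1.5,"ax":0,"ay":0,"az":0,"claw":30}]'
```

```text
time_s: 3.62
tcp_pos: [462.4, 8.0, 13.1]
tool_rot: [-3.117, -0.391, 0.0]
wrist_force: [-0.2, 0.5, -0.4]
grip_width: 75.1
time_s: 3.87
tcp_pos: [462.4, 8.0, 11.7]
tool_rot: [-3.117, -0.391, 0.0]
wrist_force: [-0.4, -0.0, -0.3]
grip_width: 75.3
```

```bash
python3 -m jog '[{"dx":0,"dy":0,"dz":0,"ax":0,"ay":0,"az":0,"claw":45},{"dx":0,"dy":0,"dz":0,"ax":0,"ay":0,"az":0,"claw":60},{"dx":0,"dy":0,"dz":0,"ax":0,"ay":0,"az":0,"claw":75},{"dx":0,"dy":0,"dz":0,"ax":0,"ay":0,"az":0,"claw":90},{"dx":0,"dy":0,"dz":0,"ax":0,"ay":0,"az":0,"claw":90},{"dx":0,"dy":0,"dz":0,"ax":0,"ay":0,"az":0,"claw":90}]' 40
python3 -m jog '[{"dx":0,"dy":0,"dz":-5,"ax":0,"ay":0,"az":0,"claw":90},{"dx":0,"dy":0,"dz":-15,"ax":0,"ay":0,"az":0,"claw":90},{"dx":0,"dy":0,"dz":-25,"ax":0,"ay":0,"az":0,"claw":90},{"dx":0,"dy":0,"dz":-35,"ax":0,"ay":0,"az":0,"claw":90},{"dx":0,"dy":0,"dz":-40,"ax":0,"ay":0,"az":0,"claw":90},{"dx":0,"dy":0,"dz":-40,"ax":0,"ay":0,"az":0,"claw":90}]'
python3 - <<'E'
from h import *
c=optics.get_calibration("wrist"); s=manip.read_state(); im=optics.camera("wrist")
print(s["moment"]); cv2.imwrite("pics/w3.png",im[:,:,::-1])
E
```

```text
time_s: 4.37
tcp_pos: [462.4, 8.0, 12.2]
tool_rot: [3.117, 0.391, 0.0]
wrist_force: [-1.5, -0.1, 8.2]
grip_width: 64.8
time_s: 4.87
tcp_pos: [463.0, 8.0, 52.8]
tool_rot: [3.117, 0.391, 0.003]
wrist_force: [0.5, -0.0, -1.9]
grip_width: 64.6
[ 0.03163803 -0.02740916  0.02233985]
```

View pics/w3.png

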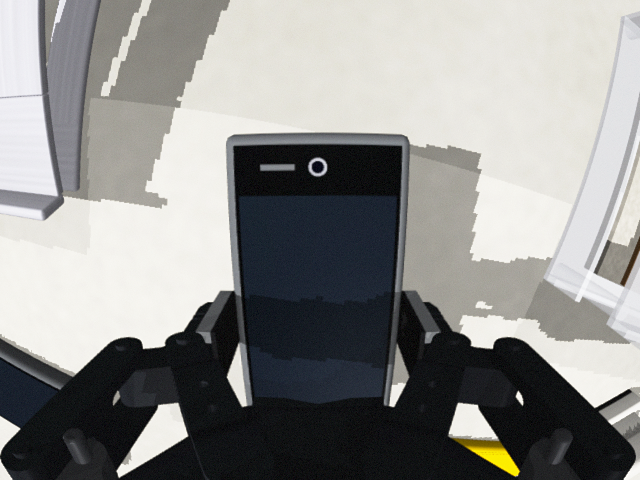

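The phone is held squarely with its lens at (317.5,167). Tip contact with the desk puts the underside about 12 mm ahead of the TCP. Next I'll work out the phone's offset in the tool and the move to the deck.

```bash
python3 - <<'E'
from h import *
np.set_printoptions(precision=2,suppress=True)
c=optics.get_calibration("wrist"); s=manip.read_state(); Rt=R.from_rotvec(s["tool_rot"]); im=cv2.imread("pics/w3.png")
for u in [(317.5,167),(230,138),(407,138),(318,137)]:
    P=onplane(c,u,s["tcp_pos"],Rt.apply([0,0,1]),True); print(u,Rt.inv().apply(P-s["tcp_pos"]))
print(s["tcp_pos"])
o,Rd=deckpose(571.1,270.6,.1115)
Rt2=Rd*R.from_euler("x",np.pi)
for q in [(-36,0,110),(-36,0,24)]: print(o+Rd.apply(q),delta(o+Rd.apply(q),Rt2))
print(Rt2.as_matrix())
E
```

```text
(317.5, 167) [58.63 -0.6   0.  ]
(230, 138) [ 69.42 -31.21  -0.  ]
(407, 138) [69.42 30.76  0.  ]
(318, 137) [69.09 -0.42 -0.  ]
[462.74   7.97  52.19]
[503.29 263.01 162.49] (array([ 102.5, -237.1, -110.2]), array([-0.02,  0.31,  0.14]), 'rows>=', np.float64(6.7))
[529.7  265.97  80.7 ] (array([ 128.7, -233.4,  -28.4]), array([-0.02,  0.31,  0.14]), 'rows>=', np.float64(6.4))
[[ 0.95  0.11  0.31]
 [ 0.11 -0.99  0.03]
 [ 0.31  0.   -0.95]]
```

```bash
python3 -m jog '[{"dx":0,"dy":0,"dz":-30,"ax":0,"ay":0,"az":0,"claw":90},{"dx":10,"dy":-15,"dz":-60,"ax":-0.003,"ay":0.04,"az":0.02,"claw":90},{"dx":25,"dy":-45,"dz":-80,"ax":-0.005,"ay":0.08,"az":0.04,"claw":90},{"dx":40,"dy":-75,"dz":-95,"ax":-0.008,"ay":0.12,"az":0.06,"claw":90},{"dx":52,"dy":-110,"dz":-110,"ax":-0.01,"ay":0.16,"az":0.08,"claw":90},{"dx":66,"dy":-145,"dz":-110,"ax":-0.013,"ay":0.2,"az":0.1,"claw":90},{"dx":80,"dy":-180,"dz":-110,"ax":-0.016,"ay":0.25,"az":0.12,"claw":90},{"dx":95,"dy":-215,"dz":-110,"ax":-0.02,"ay":0.29,"az":0.13,"claw":90},{"dx":102,"dy":-237,"dz":-110,"ax":-0.02,"ay":0.31,"az":0.14,"claw":90},{"dx":102,"dy":-237,"dz":-110,"ax":-0.02,"ay":0.31,"az":0.14,"claw":90}]'
python3 -m jog '[{"dx":0,"dy":0,"dz":0,"ax":0,"ay":0,"az":0,"claw":90},{"dx":0,"dy":0,"dz":0,"ax":0,"ay":0,"az":0,"claw":90}]'
python3 - <<'E'
from h import *
c=optics.get_calibration("wrist"); s=manip.read_state(); im=optics.camera("wrist")
cv2.imwrite("pics/w4.png",im[:,:,::-1])
np.save("c4.npy",[c,s],allow_pickle=True)
o,Rd=deckpose(571.1,270.6,.1115);Rt2=Rd*R.from_euler("x",np.pi)
for q in [(-36,0,110),(-36,0,24)]: print(delta(o+Rd.apply(q),Rt2))
E
```

```text
time_s: 5.75
tcp_pos: [501.0, 270.3, 160.8]
tool_rot: [-3.076, -0.181, -0.482]
wrist_force: [0.0, 0.7, -3.1]
grip_width: 64.6
time_s: 5.92
tcp_pos: [502.1, 262.1, 161.0]
tool_rot: [-3.083, -0.168, -0.479]
wrist_force: [0.8, -0.4, -1.6]
grip_width: 64.6
(array([ 1.3, -1.5, -0.9]), array([ 0.0006,  0.0052, -0.0039]), 'rows>=', np.float64(0.1))
(array([ 1.8, -1.6, 85.1]), array([ 0.0006,  0.0052, -0.0039]), 'rows>=', np.float64(2.0))
```

View pics/w4.png

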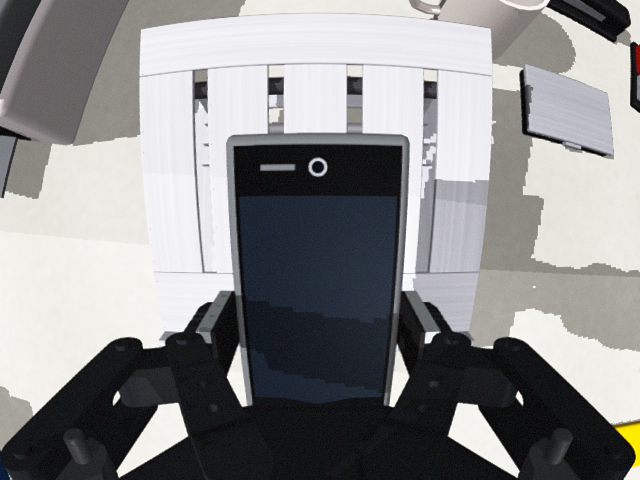

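The phone hovers over the deck and is nearly centred. The far deck corners are at (141,29) and (491,28), the lens at (317,167). I'll check the deck frame with them and compute the descent.

```bash
python3 - <<'E'
from h import *
np.set_printoptions(precision=2,suppress=True)
c,s=np.load("c4.npy",allow_pickle=True)
o,Rd=deckpose(571.1,270.6,.1115); n=Rd.apply([0,0,1])
for u in [(141,29),(491,28),(162,333),(470,333),(201.5,271),(429,271)]:
    print(u,Rd.inv().apply(onplane(c,u,o,n,True)-o))
Rt=R.from_rotvec(s["tool_rot"]);print("tcp in deck",Rd.inv().apply(s["tcp_pos"]-o))
E
```

```text
(141, 29) [113.91 119.94  -0.  ]
(491, 28) [ 113.75 -119.17   -0.  ]
(162, 333) [-112.3   122.07   -0.  ]
(470, 333) [-112.87 -119.84   -0.  ]
(201.5, 271) [-59.19  81.83   0.  ]
(429, 271) [-59.6  -79.08  -0.  ]
tcp in deck [-37.71  -0.82 108.95]
```

```bash
python3 -m jog '[{"dx":1,"dy":-1,"dz":25,"ax":0,"ay":0.005,"az":-0.004,"claw":90},{"dx":2,"dy":-2,"dz":50,"ax":0,"ay":0.005,"az":-0.004,"claw":90},{"dx":2,"dy":-2,"dz":70,"ax":0,"ay":0.005,"az":-0.004,"claw":90},{"dx":2,"dy":-2,"dz":80,"ax":0,"ay":0.005,"az":-0.004,"claw":90},{"dx":2,"dy":-2,"dz":85,"ax":0,"ay":0.005,"az":-0.004,"claw":90},{"dx":2,"dy":-2,"dz":88,"ax":0,"ay":0.005,"az":-0.004,"claw":90},{"dx":2,"dy":-2,"dz":90,"ax":0,"ay":0.005,"az":-0.004,"claw":90},{"dx":2,"dy":-2,"dz":90,"ax":0,"ay":0.005,"az":-0.004,"claw":90}]'
cat > dk.py <<'E'
from h import *
np.set_printoptions(precision=3,suppress=True)
s=manip.read_state(); o,Rd=deckpose(571.1,270.6,.1115); Rt=R.from_rotvec(s["tool_rot"])
print("deck",Rd.inv().apply(s["tcp_pos"]-o),"force(deck)",Rd.inv().apply(s["wrist_force"]),"rot err",(Rt.inv()*(Rd*R.from_euler("x",np.pi))).as_rotvec(),"mom",Rd.inv().apply(s["moment"]),s["grip_width"])
E
python3 dk.py
```

```text
time_s: 6.63
tcp_pos: [532.0, 268.0, 77.3]
tool_rot: [-3.079, -0.173, -0.491]
wrist_force: [0.7, 0.1, -1.0]
grip_width: 64.7
deck [-34.716   1.737  19.974] force(deck) [ 0.329  0.04  -1.128] rot err [-0.001 -0.002  0.   ] mom [-0.008  0.421  0.   ] 64.71383501566118
```

```bash
python3 -m jog '[{"dx":0,"dy":1,"dz":2,"ax":0,"ay":0,"az":0,"claw":90},{"dx":0,"dy":1,"dz":4,"ax":0,"ay":0,"az":0,"claw":90},{"dx":0,"dy":1,"dz":5.5,"ax":0,"ay":0,"az":0,"claw":90},{"dx":0,"dy":1,"dz":5.5,"ax":0,"ay":0,"az":0,"claw":90}]'; python3 dk.py
python3 -m jog '[{"dx":0,"dy":0,"dz":1,"ax":0,"ay":0,"az":0,"claw":90},{"dx":0,"dy":0,"dz":1,"ax":0,"ay":0,"az":0,"claw":90},{"dx":0,"dy":0,"dz":1,"ax":0,"ay":0,"az":0,"claw":90}]'; python3 dk.py
```

```text
time_s: 6.97
tcp_pos: [533.7, 267.5, 72.3]
tool_rot: [-3.079, -0.174, -0.491]
wrist_force: [0.3, -0.8, -1.3]
grip_width: 64.5
deck [-34.654   1.054  14.754] force(deck) [-0.191 -0.782 -1.263] rot err [-0.002 -0.002  0.001] mom [ 0.008  0.366 -0.   ] 64.49116463382649
time_s: 7.22
tcp_pos: [533.9, 267.5, 70.9]
tool_rot: [-3.079, -0.174, -0.49]
wrist_force: [0.9, -0.2, -2.4]
grip_width: 64.4
deck [-34.937   1.085  13.354] force(deck) [ 0.099 -0.254 -2.594] rot err [-0.001 -0.002  0.001] mom [-0.052  0.444  0.009] 64.43882769099271
```

```bash
python3 -m jog '[{"dx":0,"dy":0,"dz":1,"ax":0,"ay":0,"az":0,"claw":90},{"dx":0,"dy":0,"dz":1,"ax":0,"ay":0,"az":0,"claw":90},{"dx":0,"dy":0,"dz":1,"ax":0,"ay":0,"az":0,"claw":90}]'; python3 dk.py
python3 -m jog '[{"dx":0,"dy":0,"dz":1,"ax":0,"ay":0,"az":0,"claw":90},{"dx":0,"dy":0,"dz":1,"ax":0,"ay":0,"az":0,"claw":90},{"dx":0,"dy":0,"dz":1,"ax":0,"ay":0,"az":0,"claw":90}]'; python3 dk.py
```

```text
time_s: 7.47
tcp_pos: [534.1, 267.4, 69.6]
tool_rot: [-3.08, -0.174, -0.49]
wrist_force: [-0.5, -0.7, -0.3]
grip_width: 64.6
deck [-35.116   0.983  12.007] force(deck) [-0.655 -0.643 -0.097] rot err [-0.001 -0.001  0.001] mom [0.057 0.484 0.028] 64.57017688642532
time_s: 7.72
tcp_pos: [534.2, 267.5, 69.1]
tool_rot: [-3.079, -0.174, -0.49]
wrist_force: [-4.3, -0.0, 7.9]
grip_width: 64.5
deck [-35.131   1.054  11.531] force(deck) [-1.615  0.429  8.793] rot err [-0.001 -0.002  0.001] mom [-0.278  0.741 -0.002] 64.54534940171916
```

```bash
python3 -m jog '[{"dx":-1.5,"dy":0,"dz":-0.5,"ax":0,"ay":0,"az":0,"claw":90},{"dx":-3,"dy":0,"dz":-0.5,"ax":0,"ay":0,"az":0,"claw":90},{"dx":-4.5,"dy":0,"dz":-0.5,"ax":0,"ay":0,"az":0,"claw":90},{"dx":-6,"dy":0,"dz":-0.5,"ax":0,"ay":0,"az":0,"claw":90},{"dx":-6,"dy":0,"dz":-0.5,"ax":0,"ay":0,"az":0,"claw":90}]'; python3 dk.py
python3 -m jog '[{"dx":-1,"dy":0,"dz":0,"ax":0,"ay":0,"az":0,"claw":90},{"dx":-1,"dy":0,"dz":0,"ax":0,"ay":0,"az":0,"claw":90},{"dx":-1,"dy":0,"dz":0,"ax":0,"ay":0,"az":0,"claw":90}]'; python3 dk.py
```

```text
time_s: 8.13
tcp_pos: [528.6, 266.9, 67.3]
tool_rot: [-3.079, -0.174, -0.49]
wrist_force: [-1.8, 0.5, 0.7]
grip_width: 64.2
deck [-41.1     1.085  11.597] force(deck) [-1.399  0.657  1.157] rot err [-0.001 -0.001  0.001] mom [-0.009  0.503  0.037] 64.22318928644827
time_s: 8.38
tcp_pos: [528.0, 266.9, 67.1]
tool_rot: [-3.079, -0.173, -0.491]
wrist_force: [1.3, -0.1, 2.3]
grip_width: 64.2
deck [-41.659   1.067  11.584] force(deck) [ 1.94  -0.215  1.783] rot err [-0.001 -0.002  0.001] mom [-0.076  0.007 -0.082] 64.23245047869781
```

Force is starting uphill as the phone touches the lip. I'll press a bit more to be sure, then release.

```bash
python3 -m jog '[{"dx":-1,"dy":0,"dz":0,"ax":0,"ay":0,"az":0,"claw":90},{"dx":-1,"dy":0,"dz":0,"ax":0,"ay":0,"az":0,"claw":90}]'; python3 dk.py
python3 -m jog '[{"dx":0,"dy":0,"dz":0,"ax":0,"ay":0,"az":0,"claw":60},{"dx":0,"dy":0,"dz":0,"ax":0,"ay":0,"az":0,"claw":30},{"dx":0,"dy":0,"dz":0,"ax":0,"ay":0,"az":0,"claw":10},{"dx":0,"dy":0,"dz":0,"ax":0,"ay":0,"az":0,"claw":0},{"dx":0,"dy":0,"dz":0,"ax":0,"ay":0,"az":0,"claw":0}]'; python3 dk.py
python3 -m jog '[{"dx":0,"dy":0,"dz":-15,"ax":0,"ay":0,"az":0,"claw":0},{"dx":0,"dy":0,"dz":-35,"ax":0,"ay":0,"az":0,"claw":0},{"dx":0,"dy":0,"dz":-70,"ax":0,"ay":0,"az":0,"claw":0},{"dx":0,"dy":0,"dz":-97,"ax":0,"ay":0,"az":0,"claw":0},{"dx":0,"dy":0,"dz":-97,"ax":0,"ay":0,"az":0,"claw":0},{"dx":0,"dy":0,"dz":-97,"ax":0,"ay":0,"az":0,"claw":0}]'
python3 - <<'E'
from h import *
c=optics.get_calibration("wrist"); s=manip.read_state(); im=optics.camera("wrist")
cv2.imwrite("pics/w5.png",im[:,:,::-1]); np.save("c5.npy",[c,s],allow_pickle=True)
E
```

```text
time_s: 8.55
tcp_pos: [528.0, 266.8, 67.2]
tool_rot: [-3.079, -0.172, -0.493]
wrist_force: [4.8, 0.2, 0.4]
grip_width: 64.4
deck [-41.729   1.023  11.663] force(deck) [ 4.717 -0.362 -1.135] rot err [-0.002 -0.003 -0.   ] mom [-0.189 -0.764 -0.084] 64.41225735703185
time_s: 8.97
tcp_pos: [526.3, 266.6, 66.4]
tool_rot: [-3.08, -0.174, -0.489]
wrist_force: [-0.2, 0.3, 0.3]
grip_width: 85.2
deck [-43.605   1.012  11.434] force(deck) [-0.013  0.279  0.365] rot err [-0.001 -0.001  0.001] mom [-0.002  0.336 -0.023] 85.1692724420988
time_s: 9.47
tcp_pos: [497.1, 263.5, 160.4]
tool_rot: [-3.077, -0.173, -0.493]
wrist_force: [0.2, 0.1, -0.3]
grip_width: 85.6
```

View pics/w5.png

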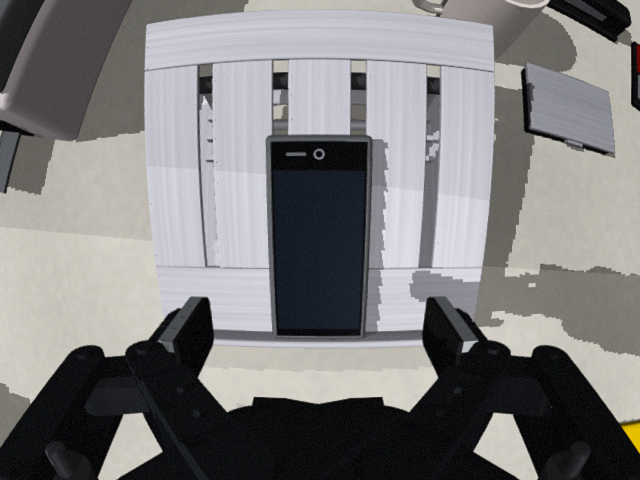

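The phone lies flat, centred, with its bottom end at the lip (about y=337) and lens at (319,154). Next I'll measure the lens and plan the stamp approach.

```bash
python3 - <<'E'
from h import *
np.set_printoptions(precision=2,suppress=True)
c,s=np.load("c5.npy",allow_pickle=True)
o,Rd=deckpose(571.1,270.6,.1115); n=Rd.apply([0,0,1])
for u in [(319,154),(267,137),(371.5,137),(365,338),(275,337)]:
    P=onplane(c,u,o+12*n,n,True); print(u,Rd.inv().apply(P-o),P)
t=optics.get_calibration("top"); print("tray/deck corners", [Rd.inv().apply(onplane(c,u,o,n,True)-o) for u in [(147,25),(493,24)]])
print("grip top",onz(t,(454.9,211.5),137)); print("mount c", onz(t,(450,213),87), "white",onz(t,(445,294),40))
x=np.array([455-451.5,0]) 
g=onz(t,(454.9,211.5),137); print(delta([g[0]-45,g[1],235],down(0)),delta([g[0]-45,g[1],235],down(-.15)))
E
```

```text
(319, 154) [16.96  1.07 12.  ] [583.32 273.05  85.65]
(267, 137) [27.75 32.7  12.  ] [590.   305.62  88.99]
(371.5, 137) [ 27.82 -30.86  12.  ] [597.15 242.46  89.01]
(365, 338) [-109.21  -31.67   12.  ] [467.72 227.16  46.67]
(275, 337) [-108.38   31.96   12.  ] [461.42 290.48  46.92]
tray/deck corners [array([113.01, 119.45,   0.  ]), array([ 114.41, -119.18,   -0.  ])]
grip top [ 577.02 -262.79  137.  ]
mount c [ 579.47 -265.24   87.  ] white [ 393.69 -261.01   40.  ]
(array([  0.8, 526.4, -80.2]), array([-0.02, -0.32,  0.11]), 'rows>=', np.float64(12.8)) (array([  0.8, 526.4, -80.2]), array([-0.04, -0.31,  0.26]), 'rows>=', np.float64(12.8))
```

```bash
python3 -m jog '[{"dx":0,"dy":20,"dz":-30,"ax":0,"ay":-0.02,"az":0,"claw":0},{"dx":0,"dy":50,"dz":-55,"ax":0,"ay":-0.05,"az":0,"claw":0},{"dx":0,"dy":85,"dz":-75,"ax":0,"ay":-0.08,"az":0,"claw":0},{"dx":0,"dy":125,"dz":-80,"ax":0,"ay":-0.11,"az":0,"claw":0},{"dx":0,"dy":165,"dz":-80,"ax":0,"ay":-0.15,"az":0,"claw":0},{"dx":0,"dy":205,"dz":-80,"ax":0,"ay":-0.19,"az":0,"claw":0},{"dx":0,"dy":245,"dz":-80,"ax":0,"ay":-0.23,"az":0,"claw":0},{"dx":0,"dy":285,"dz":-80,"ax":0,"ay":-0.27,"az":0,"claw":0},{"dx":0,"dy":325,"dz":-80,"ax":0,"ay":-0.31,"az":0,"claw":0},{"dx":0,"dy":360,"dz":-80,"ax":0,"ay":-0.31,"az":0,"claw":0}]'
python3 - <<'E'
from h import *
print(delta([532,-263,235],down(.12)))
E
```

```text
time_s: 10.35
tcp_pos: [513.2, -100.4, 232.9]
tool_rot: [-3.136, -0.175, -0.002]
wrist_force: [1.5, 0.4, -0.1]
grip_width: 85.4
(array([  0.6, 163.6,  -2.3]), array([-0.001 , -0.0012, -0.0087]), 'rows>=', np.float64(3.9))
```

```bash
python3 -m jog '[{"dx":0,"dy":40,"dz":-2,"ax":0,"ay":0,"az":0,"claw":0},{"dx":0,"dy":80,"dz":-2,"ax":0,"ay":0,"az":0,"claw":0},{"dx":0,"dy":120,"dz":-2,"ax":0,"ay":0,"az":0,"claw":0},{"dx":0,"dy":150,"dz":-2,"ax":0,"ay":0,"az":0,"claw":0},{"dx":0,"dy":163,"dz":-2,"ax":0,"ay":0,"az":0,"claw":0},{"dx":0,"dy":163,"dz":-2,"ax":0,"ay":0,"az":0,"claw":0},{"dx":0,"dy":163,"dz":-2,"ax":0,"ay":0,"az":0,"claw":0},{"dx":0,"dy":163,"dz":-2,"ax":0,"ay":0,"az":0,"claw":0}]'
python3 - <<'E'
from h import *
c=optics.get_calibration("wrist"); s=manip.read_state(); im=optics.camera("wrist")
cv2.imwrite("pics/w6.png",im[:,:,::-1]); np.save("c6.npy",[c,s],allow_pickle=True)
E
```

```text
time_s: 11.02
tcp_pos: [531.0, -257.5, 235.6]
tool_rot: [-3.134, -0.18, -0.006]
wrist_force: [0.5, 0.3, 0.8]
grip_width: 85.1
```

View pics/w6.png

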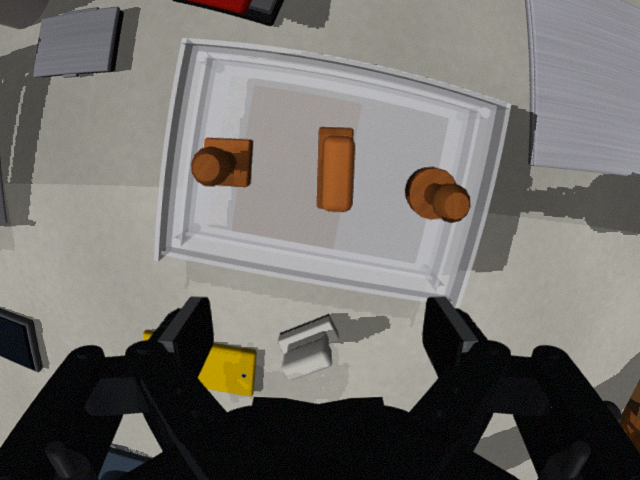

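The oblong stamp's grip top runs from about (324,137)-(355,137) to (320,210)-(352,210), with the square stamp to its left and the round one to its right.

```bash
python3 - <<'E'
from h import *
np.set_printoptions(precision=2,suppress=True)
c,s=np.load("c6.npy",allow_pickle=True)
w=np.array([onz(c,u,137,True) for u in [(324.5,137),(355,137),(352,211),(319,210)]]); print(w,[np.linalg.norm(w[i]-w[i-1]) for i in range(4)])
m=w.mean(0); v=w[0]+w[1]-w[2]-w[3]; yaw=np.arctan2(v[1],v[0]); print(m,yaw)
b=onz(c,(337,127.5),87,True); print("mount far edge mid",b)
for u in [(212,167),(452,202)]: print("knob",onz(c,u,132,True))
print(manip.read_state()["tcp_pos"],delta([m[0],m[1],160],down(yaw)))
E
```

```text
[[ 600.63 -253.04  137.  ]
 [ 602.95 -271.47  137.  ]
 [ 556.95 -275.55  137.  ]
 [ 555.17 -254.92  137.  ]] [np.float64(45.50163127328031), np.float64(18.567390427734082), np.float64(46.17916758747164), np.float64(20.699696641722415)]
[ 578.92 -263.75  137.  ] 0.06506198842604545
mount far edge mid [ 609.22 -262.2    87.  ]
knob [ 574.97 -183.48  132.  ]
knob [ 570.57 -342.08  132.  ]
[ 531.19 -257.33  235.97] (array([46.3, 12. , 76.2]), array([-0.  , -0.  ,  0.05]), 'rows>=', np.float64(2.2))
```

```bash
python3 -m jog '[{"dx":15,"dy":4,"dz":10,"ax":0,"ay":0,"az":0.02,"claw":60},{"dx":30,"dy":8,"dz":20,"ax":0,"ay":0,"az":0.04,"claw":110},{"dx":46,"dy":11,"dz":30,"ax":0,"ay":0,"az":0.05,"claw":110},{"dx":46,"dy":11,"dz":45,"ax":0,"ay":0,"az":0.05,"claw":110},{"dx":46,"dy":11,"dz":60,"ax":0,"ay":0,"az":0.05,"claw":110},{"dx":46,"dy":11,"dz":74,"ax":0,"ay":0,"az":0.05,"claw":110},{"dx":46,"dy":11,"dz":74,"ax":0,"ay":0,"az":0.05,"claw":110},{"dx":46,"dy":11,"dz":74,"ax":0,"ay":0,"az":0.05,"claw":110}]'
python3 - <<'E'
from h import *
c=optics.get_calibration("wrist"); s=manip.read_state(); im=optics.camera("wrist")
cv2.imwrite("pics/w7.png",im[:,:,::-1]); np.save("c7.npy",[c,s],allow_pickle=True)
print(delta([579,-263.7,117],down(.065)))
E
```

```text
time_s: 11.73
tcp_pos: [578.3, -263.4, 162.5]
tool_rot: [-3.138, -0.102, -0.006]
wrist_force: [-0.4, 0.8, 0.2]
grip_width: 48.8
(array([ 0.1, -0.2, 46.4]), array([-0.0011, -0.0056, -0.0008]), 'rows>=', np.float64(1.1))
```

View pics/w7.png

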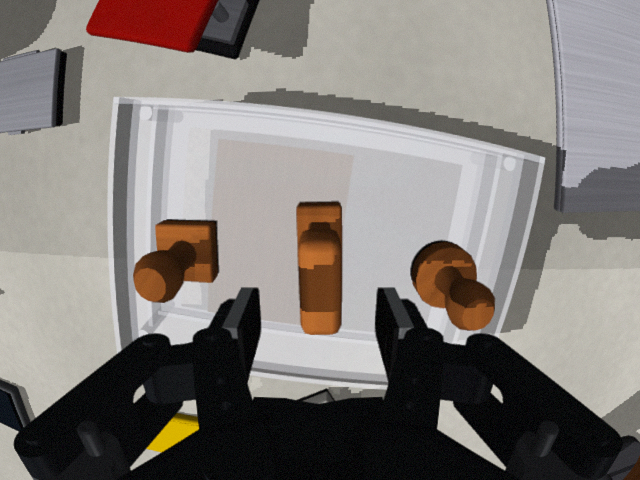

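The grip is centred between the jaws (x about 320) and square to them, and both neighbours are clear. I'll descend and close.

```bash
python3 -m jog '[{"dx":0,"dy":0,"dz":15,"ax":0,"ay":-0.005,"az":0,"claw":110},{"dx":0,"dy":0,"dz":30,"ax":0,"ay":-0.005,"az":0,"claw":110},{"dx":0,"dy":0,"dz":40,"ax":0,"ay":-0.005,"az":0,"claw":110},{"dx":0,"dy":0,"dz":46,"ax":0,"ay":-0.005,"az":0,"claw":110},{"dx":0,"dy":0,"dz":46,"ax":0,"ay":-0.005,"az":0,"claw":110},{"dx":0,"dy":0,"dz":46,"ax":0,"ay":-0.005,"az":0,"claw":110}]' 50
python3 -m jog '[{"dx":0,"dy":0,"dz":0,"ax":0,"ay":0,"az":0,"claw":150},{"dx":0,"dy":0,"dz":0,"ax":0,"ay":0,"az":0,"claw":190},{"dx":0,"dy":0,"dz":0,"ax":0,"ay":0,"az":0,"claw":225},{"dx":0,"dy":0,"dz":0,"ax":0,"ay":0,"az":0,"claw":225},{"dx":0,"dy":0,"dz":0,"ax":0,"ay":0,"az":0,"claw":225},{"dx":0,"dy":0,"dz":0,"ax":0,"ay":0,"az":0,"claw":225}]'
python3 - <<'E'
from h import *
s=manip.read_state(); np.save("c8.npy",[s],allow_pickle=True); print(s["tcp_pos"],s["tool_rot"],s["moment"])
E
```

```text
time_s: 12.28
tcp_pos: [578.7, -265.0, 116.9]
tool_rot: [-3.139, -0.099, -0.0]
wrist_force: [-0.6, 0.4, -0.2]
grip_width: 48.3
time_s: 12.78
tcp_pos: [579.0, -265.2, 117.5]
tool_rot: [-3.14, -0.098, -0.002]
wrist_force: [-1.4, 0.2, 6.0]
grip_width: 19.4
[ 578.96041497 -265.15030202  117.54479794] [-3.13965581e+00 -9.84332249e-02 -2.23318669e-03] [ 0.00705848  0.12316303 -0.02581268]
```

Gripped at 19.4 mm. I'll lift out and check.

```bash
python3 -m jog '[{"dx":0,"dy":0,"dz":-4,"ax":0,"ay":0,"az":0,"claw":225},{"dx":0,"dy":0,"dz":-12,"ax":0,"ay":0,"az":0,"claw":225},{"dx":0,"dy":0,"dz":-30,"ax":0,"ay":0,"az":0,"claw":225},{"dx":0,"dy":0,"dz":-60,"ax":0,"ay":0,"az":0,"claw":225},{"dx":0,"dy":0,"dz":-95,"ax":0,"ay":0,"az":0,"claw":225},{"dx":0,"dy":0,"dz":-130,"ax":0,"ay":0,"az":0,"claw":225},{"dx":0,"dy":0,"dz":-160,"ax":0,"ay":0,"az":0,"claw":225},{"dx":0,"dy":0,"dz":-160,"ax":0,"ay":0,"az":0,"claw":225}]'
python3 - <<'E'
from h import *
np.set_printoptions(precision=3,suppress=True)
c=optics.get_calibration("wrist"); s=manip.read_state(); im=optics.camera("wrist")
cv2.imwrite("pics/w8.png",im[:,:,::-1]); np.save("c8.npy",[c,s],allow_pickle=True)
o,Rd=deckpose(571.1,270.6,.1115); Rf=Rd*R.from_euler("x",np.pi)
lens=o+Rd.apply([16,.9,12]); T=lens+Rd.apply([0,0,150+51.5]); print("target",T,s["joint_positions"],s["moment"])
for k in (1,-1): print(k,delta(T,Rf*R.from_euler("z",k*np.pi/2)), (R.from_rotvec(s["tool_rot"]).inv()*Rf*R.from_euler("z",k*np.pi/2)).as_rotvec())
E
```

```text
time_s: 13.45
tcp_pos: [580.8, -266.0, 284.2]
tool_rot: [3.137, 0.098, 0.015]
wrist_force: [0.1, -0.6, -1.0]
grip_width: 19.6
target [520.557 265.847 276.995] [ 0.457  0.488 -0.164  1.487  0.083  1.163 -1.228] [-0.083 -0.02   0.05 ]
1 (array([ -26. , -534.1,    2.8]), array([0.247, 0.232, 1.509]), 'rows>=', np.float64(12.8)) [0.246 0.229 1.51 ]
-1 (array([ -26. , -534.1,    2.8]), array([-0.235,  0.251, -1.605]), 'rows>=', np.float64(13.1)) [-0.232  0.249 -1.606]
```

View pics/w8.png

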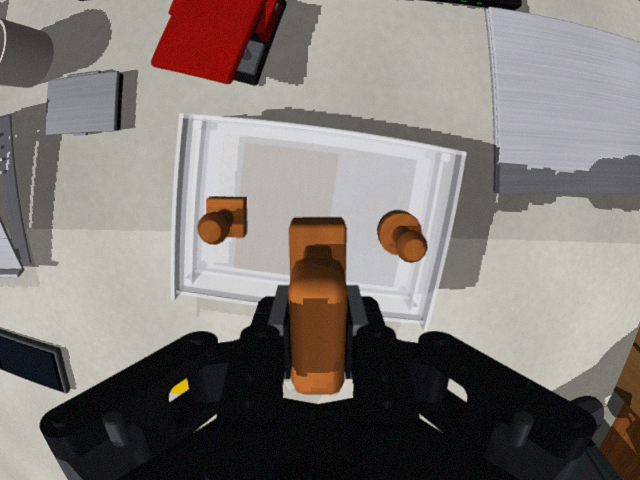

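The stamp is held upright in the jaws and the other two stamps are undisturbed. Turning by about -92° in z keeps joint 7 in range (roughly -0.4), so I'll carry it over, 70% of the way first.

```bash
python3 -m jog '[{"dx":-2,"dy":-25,"dz":0,"ax":-0.012,"ay":0.012,"az":-0.08,"claw":225},{"dx":-4,"dy":-62,"dz":0,"ax":-0.028,"ay":0.03,"az":-0.19,"claw":225},{"dx":-6,"dy":-100,"dz":0,"ax":-0.045,"ay":0.048,"az":-0.31,"claw":225},{"dx":-8,"dy":-138,"dz":0,"ax":-0.062,"ay":0.066,"az":-0.43,"claw":225},{"dx":-10,"dy":-176,"dz":0,"ax":-0.08,"ay":0.084,"az":-0.55,"claw":225},{"dx":-11,"dy":-214,"dz":0,"ax":-0.097,"ay":0.103,"az":-0.67,"claw":225},{"dx":-13,"dy":-252,"dz":0,"ax":-0.114,"ay":0.122,"az":-0.79,"claw":225},{"dx":-15,"dy":-290,"dz":0,"ax":-0.13,"ay":0.141,"az":-0.91,"claw":225},{"dx":-17,"dy":-328,"dz":0,"ax":-0.148,"ay":0.158,"az":-1.02,"claw":225},{"dx":-18,"dy":-360,"dz":0,"ax":-0.162,"ay":0.174,"az":-1.12,"claw":225}]'
cat > fin.py <<'E'
from h import *
np.set_printoptions(precision=3,suppress=True)
s=manip.read_state()
o,Rd=deckpose(571.1,270.6,.1115); Rf=Rd*R.from_euler("x",np.pi)*R.from_euler("z",-np.pi/2)
T=o+Rd.apply([16,.9,12+201.5]); print(s["tcp_pos"],delta(T,Rf),s["joint_positions"],s["grip_width"])
E
python3 fin.py
python3 - <<'E'
from h import *
np.set_printoptions(precision=2,suppress=True)
c,s=np.load("c8.npy",allow_pickle=True); Rt=R.from_rotvec(s["tool_rot"]); n=Rt.apply([0,0,1])
for u,z in [((289.5,218),30.5),((346,218),30.5),((295,393),-19.5),((343,393),-19.5)]:
    print(u,Rt.inv().apply(onplane(c,u,s["tcp_pos"]+z*n,n,True)-s["tcp_pos"]))
E
```

```text
time_s: 14.33
tcp_pos: [536.5, 95.8, 276.7]
tool_rot: [2.466, 1.679, 0.256]
wrist_force: [0.8, -0.3, -1.4]
grip_width: 19.4
[536.457  95.788 276.658] (array([152.6, -76.2,  -8.2]), array([-0.08 ,  0.072, -0.479]), 'rows>=', np.float64(4.1)) [ 0.061  0.276 -0.496  1.907  0.333  0.819 -0.989] 19.35204289774688
(289.5, 218) [ 33.69 -12.97  30.5 ]
(346, 218) [33.68 11.95 30.5 ]
(295, 393) [-21.47  -9.05 -19.5 ]
(343, 393) [-21.51   8.82 -19.5 ]
```

```bash
python3 -m jog '[{"dx":30,"dy":-15,"dz":-2,"ax":-0.015,"ay":0.014,"az":-0.09,"claw":225},{"dx":62,"dy":-31,"dz":-4,"ax":-0.031,"ay":0.028,"az":-0.19,"claw":225},{"dx":94,"dy":-47,"dz":-6,"ax":-0.048,"ay":0.043,"az":-0.29,"claw":225},{"dx":122,"dy":-61,"dz":-7,"ax":-0.064,"ay":0.058,"az":-0.38,"claw":225},{"dx":143,"dy":-71,"dz":-8,"ax":-0.075,"ay":0.068,"az":-0.45,"claw":225},{"dx":152,"dy":-76,"dz":-8,"ax":-0.08,"ay":0.072,"az":-0.479,"claw":225},{"dx":152,"dy":-76,"dz":-8,"ax":-0.08,"ay":0.072,"az":-0.479,"claw":225},{"dx":152,"dy":-76,"dz":-8,"ax":-0.08,"ay":0.072,"az":-0.479,"claw":225}]'; python3 fin.py
```

```text
time_s: 15.0
tcp_pos: [523.2, 261.4, 276.6]
tool_rot: [1.951, 2.162, 0.34]
wrist_force: [-0.8, -0.4, -1.6]
grip_width: 19.6
[523.194 261.436 276.589] (array([ 4.7, -1.9, -1.1]), array([-0.002,  0.003, -0.009]), 'rows>=', np.float64(0.1)) [-0.185  0.322 -0.602  1.884  0.521  0.798 -0.97 ] 19.593855455599112
```

```bash
python3 -m jog '[{"dx":3,"dy":-2,"dz":-1,"ax":-0.002,"ay":0.003,"az":-0.009,"claw":225},{"dx":3,"dy":-2,"dz":-1,"ax":-0.002,"ay":0.003,"az":-0.009,"claw":225},{"dx":3,"dy":-2,"dz":-1,"ax":-0.002,"ay":0.003,"az":-0.009,"claw":225},{"dx":3,"dy":-2,"dz":-1,"ax":-0.002,"ay":0.003,"az":-0.009,"claw":225},{"dx":3,"dy":-2,"dz":-1,"ax":-0.002,"ay":0.003,"az":-0.009,"claw":225},{"dx":3,"dy":-2,"dz":-1,"ax":-0.002,"ay":0.003,"az":-0.009,"claw":225}]'; python3 fin.py
python3 - <<'E'
from h import *
c=optics.get_calibration("side"); s=manip.read_state(); im=optics.camera("side")[:,:,::-1]; w=optics.camera("wrist")[:,:,::-1]
np.save("c9.npy",[optics.get_calibration("wrist"),s],allow_pickle=True)
a=cv2.resize(im[120:420,100:380],(430,460),interpolation=cv2.INTER_CUBIC); b=cv2.resize(w,(370,278),interpolation=cv2.INTER_AREA)
out=np.zeros((460,800,3),np.uint8); out[:,:430]=a; out[:278,430:]=b; cv2.imwrite("pics/f.png",out); cv2.imwrite("pics/side9.png",im); cv2.imwrite("pics/w9.png",w)
o,Rd=deckpose(571.1,270.6,.1115)
Rt=R.from_rotvec(s["tool_rot"])
F=s["tcp_pos"]+Rt.apply([1.5,0,51.5]); print("face in deck",Rd.inv().apply(F-o),"lens px side",proj(c,o+Rd.apply([15.5,.9,12])))
print("face corners side px",[proj(c,s["tcp_pos"]+Rt.apply([1.5+i*31,j*13,51.5])).round() for i in(1,-1) for j in (1,-1)])
E
```

```text
time_s: 15.5
tcp_pos: [521.1, 264.9, 277.8]
tool_rot: [1.939, 2.171, 0.347]
wrist_force: [0.8, 0.3, -1.0]
grip_width: 19.5
[521.074 264.92  277.766] (array([ 1. , -0.6,  0.6]), array([ 0.002, -0.001,  0.001]), 'rows>=', np.float64(0.0)) [-0.188  0.319 -0.606  1.886  0.523  0.795 -0.968] 19.4925836577663
face in deck [ 16.73569124   1.47513346 162.60833459] lens px side [214.1141265  300.92693894]
face corners side px [array([198., 264.]), array([208., 275.]), array([228., 243.]), array([239., 254.])]
```

The picture budget is spent, so the last checks are numeric: stamp slip (wrist image against w8), phone and stamp position from side and top masks.

```bash
python3 - <<'E'
from h import *
np.set_printoptions(precision=1,suppress=True)
br=lambda im:cv2.inRange(cv2.cvtColor(im,cv2.COLOR_BGR2HSV),(3,110,50),(18,255,255))
for f in ["w8","w9"]:
    m=br(cv2.imread(f"pics/{f}.png")); m[:,:270]=0;m[:,365:]=0
    k=max(cv2.findContours(m,0,1)[0],key=cv2.contourArea); print(f,cv2.boundingRect(k),cv2.minAreaRect(k))
s=manip.read_state(); Rt=R.from_rotvec(s["tool_rot"]); o,Rd=deckpose(571.1,270.6,.1115)
for n in ["side","top"]:
    c=optics.get_calibration(n); im=optics.camera(n)[:,:,::-1].copy()
    m=br(im); pr=np.array([proj(c,s["tcp_pos"]+Rt.apply([1.5+i*31,j*13,z])) for i in(1,-1) for j in (1,-1) for z in (51.5,30.5)])
    l,h=pr.min(0),pr.max(0); print(n,"mount predicted bbox",l,h)
    q=m.copy(); q[:]=0; a=(l-12).astype(int); b=(h+12).astype(int); q[a[1]:b[1],a[0]:b[0]]=m[a[1]:b[1],a[0]:b[0]]
    ys,xs=np.nonzero(q)
    if len(xs): print("brown found",xs.min(),ys.min(),xs.max(),ys.max(),len(xs))
    pc=np.array([proj(c,o+Rd.apply([-42.5+i*70,j*33+.5,12])) for i,j in [(1,1),(1,-1),(-1,-1),(-1,1)]]); print("phone predicted",pc)
    d=((im.max(2)<75)*255).astype(np.uint8); z=np.zeros_like(d); a=(pc.min(0)-10).astype(int);b=(pc.max(0)+10).astype(int)
    z[a[1]:b[1],a[0]:b[0]]=d[a[1]:b[1],a[0]:b[0]]; k=max(cv2.findContours(z,0,1)[0],key=cv2.contourArea)
    print("dark found",cv2.boundingRect(k), "pred",pc.min(0),np.ptp(pc,0))
E
```

```text
w8 (288, 219, 60, 175) ((317.4999694824219, 306.0), (58.99999237060547, 173.99996948242188), 0.0)
w9 (288, 218, 60, 177) ((317.5, 306.0), (176.0, 59.0), 90.0)
side mount predicted bbox [197.7 236.4] [239.7 274.9]
brown found 201 232 237 271 528
phone predicted [[195.6 306.7]
 [223.9 286.3]
 [274.6 339.5]
 [247.2 362.7]]
dark found (198, 289, 76, 71) pred [195.6 286.3] [79.  76.4]
top mount predicted bbox [178.4 220.7] [214.8 239.9]
brown found 191 223 213 242 250
phone predicted [[199.5 211. ]
 [228.  207.5]
 [238.  265.3]
 [210.4 268.6]]
dark found (189, 208, 49, 70) pred [199.5 207.5] [38.5 61.1]
```

```bash
python3 fin.py; python3 -c "
from rig import manip; print(manip.hand_in())"
```

```text
[520.905 265.29  277.684] (array([ 0.6, -0.5,  0.6]), array([ 0.002, -0.001,  0.002]), 'rows>=', np.float64(0.0)) [-0.189  0.319 -0.606  1.886  0.523  0.795 -0.968] 19.124093833914117
the job is handed in; nothing more can be done
None
```

The phone is on the stand and the brown oblong stamp is held over its lens. I handed the job in after about 16 s of the 64 s; no verdict was given.

**Phone:** I laid the smaller dark phone flat on the deck, screen up, camera end uphill, and slid it down until the force showed it against the lip. After release it measured within about 1 mm of the middle of the deck's width.

**Stamp:** I took it out of the tray by its grip and carried it over the lens. The last checks, worked out from the robot's readings, gave:
- **Distance:** the face is about 151 mm from the lens.
- **Centring:** it is within about 1–2 mm of the lens.
- **Angle:** it is tilted about 0.1° from the screen, with its long sides across the phone.

**Other checks:**
- **No slip:** the stamp's outline in the wrist camera stayed within 1–2 px between the lift and the final pose.
- **Side view:** stamp and phone were where predicted to within a few pixels.
- **Top view:** this agreed less well. The stamp was only partly picked out there, and the phone's dark patch came out larger than expected, probably because the dark gripper merges with both in that view.
- **Not viewed:** I had used all 12 pictures, so the final pose was checked only by numbers. I did not look at the other desk things again after lifting the stamp; up to then the other two stamps looked undisturbed.

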